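# Set and hold the spring test rig at its gauge mark

### The job

Take the yellow gauge plate from the wooden rack and slide it down into the slot of the spring test rig until it stands fully home, then let go of it. Then pull the rig's sprung rod out by its black handle until the red pointer stands within the red line on the plate, and hold it there against the spring: finish while still holding the handle, so that the reading can be taken. Leave the blue plate in the rack and everything else on the bench where it is.

Things in the scene. Friction and masses are not known exactly. Their poses are not given: they have to be found in the camera images.
- rig: Spring test rig, fixed to the bench. Grey base plate 180 x 150 x 12; on it an aluminium channel 150 long along x and 32 wide (axis at y = 0, 66 above the bench, top at 83) with the sprung rod inside, and beside it, centred 72 to the left (+y) of the rod, a dark slotted block 106 x 36, its top 37 above the bench. Origin under the rod axis at the channel's middle, at bench height; z up; -x is the way the rod pulls out, roughly towards the robot.
- slot_floor (a point): Centre of the slot's floor in the dark block (12 above the bench, 25 below the block's top). The slot is open at the top, 83.5 long along the rig's x, 8.5 wide along y, mouth chamfered by about 3. Axes as the rig's.
- yellow_plate: The yellow gauge plate, loose, 80 x 6 x 95 tall (x, y, z), 70 g nominal, with a red vertical line 8 wide down the middle of both faces and over the top edge; it is the same either way round. Origin at the centre of its lower edge, z up. It stands upright in one of the two slots of the rack, 22 deep. Grip it across its 6 thickness near the top edge.
- red_line (a point): Middle of the red line on the yellow plate, at the plate's centre, 54 above its lower edge. Axes as the plate's; the line is 8 wide along x (4 either side of this point).
- blue_plate: A blue gauge plate with a white line, same size, loose, in the other slot of the rack. Not wanted: leave it there.
- plate_rack: Fixed wooden rack block 120 x 132 x 30 with two slots along its x, at y = -40 and +40, 22 deep (floors 8 above the bench), same slot size as the rig's. Origin under its centre. Which plate is in which slot varies.
- rod (a joint): How far the sprung rod is pulled out along the rig's -x, in m: 0 fully in (rest, against a stop), 0.085 at the end stop. The spring pulls it back in with about 4.8 N at 0, growing by 120 N per m (about 10 N at the mark, which is reached near 0.045); let go, it shoots back.
- pointer_tip (a point): Tip of the red pointer that the rod carries through the channel's slit towards the plate, level with the rod axis (66 above the bench), 64 to the left of the axis and 5 short of the seated plate's face. It moves with the rod; at rest it is 45 behind (+x of) the slot's middle.
- pull_handle: Black spool-shaped handle at the near end of the rod, carried by it. Origin on the rod axis (66 above the bench) at the middle of its neck: neck diameter 16, 30 long between its flanges along the rig's x; flanges diameter 36. Space is free below and at both sides. Axes as the rig's.
- tape_measure: Bystander, loose: yellow pocket tape measure, 40 x 80 x 66, origin under its centre. Leave it alone.
- mug: Bystander, loose: spotted white mug, 92 x 127 x 93 with its handle, origin under its centre. Leave it alone.
- black_tape: Bystander, loose: small roll of black tape lying flat, 62 x 59 x 19, origin under its centre. Leave it alone.
- marker_pen: Bystander, loose: red and white marker pen, 17 x 135 x 16, lying, long axis y, origin under its centre. Leave it alone.
- tin: Bystander, loose: small red and white paint tin, diameter 78, 77 tall, origin under its centre. Leave it alone.
There are look-alikes about, which are no part of the job. There is more than one size of the yellow_plate; the one meant has the size given above.

How it is judged:
On the way, in this order (a step that is already met when the one before it is completed fails the run):
1. the yellow plate stands fully home in the rig's slot and is let go, with the rod still in (z of yellow_plate in the frame of slot_floor between -0.004 and 0.004 m and horizontal distance between yellow_plate and slot_floor below 0.006 m and angle between the x axis of yellow_plate and the x axis of rig, either way round below 0.1 rad and angle between the z axis of yellow_plate and the z axis of rig, either way round below 0.12 rad and contact force between the fingers and yellow_plate below 0.2 N and value of joint rod below 0.01 m), for 0.2 s.
2. the rod is pulled by its handle until the pointer is within the red line (x of pointer_tip in the frame of red_line between -0.004 and 0.004 m and value of joint rod above 0.03 m and velocity of joint rod between -0.01 and 0.01 m/s and contact force between the fingers and pull_handle above 3 N), for 0.2 s.
At the end, for the whole second after the job is handed in: Yellow plate released and upright in the rig's slot (lower edge within 4 mm of the floor, 6 mm of the middle); fingers hold the handle with over 3 N, rod still (under 10 mm/s), out over 30 mm, pointer within 4 mm of the red line's middle (all of step 2 and z of yellow_plate in the frame of slot_floor between -0.004 and 0.004 m and horizontal distance between yellow_plate and slot_floor below 0.006 m and angle between the x axis of yellow_plate and the x axis of rig, either way round below 0.1 rad and angle between the z axis of yellow_plate and the z axis of rig, either way round below 0.12 rad and contact force between the fingers and yellow_plate below 0.2 N and linear speed of yellow_plate below 0.02 m/s); the arm keeps its last pose, push and grip.
It fails at once if the blue plate is disturbed by more than 15 mm (distance of blue_plate from where it was at the start of the episode above 0.015 m).
It fails at once if one of the other loose things on the bench is moved by more than 30 mm (distance of any of tape_measure, mug, black_tape, marker_pen, tin from where it was at the start of the episode above 0.03 m).
It also fails if it takes over 59 s, if anything falls off the work surface, if the arm or the gripper's body presses on something with over 40 N, if the wrist force passes 120 N, or if a joint passes its speed limit or range.

### The arm

A 6-joint arm with a two-finger parallel gripper is mounted at the origin on a cart in front of the work surface, level with it; the furniture and walls round the work are solid. World frame = base frame: x ahead of the robot, y to its left, z up, the work surface at z = 0. Lengths are in m, angles in rad, forces in N, time in s.
With the tool pointing down it reaches from about 0.35 to 0.875 m from the base axis. Payload 4.2 kg.
Tool frame: the origin (TCP) lies on the centre line of the jaws, within the pads' length; the fingertips stand 14 mm ahead of it and the grasp point (between the pads) lies 5 mm behind it; x points along the fingers, y is the direction in which the jaws open and shut, and the axes are right-handed (so a half turn about x gives the same grasp; the last joint's range is limited). The gripper opens to 87 mm and grips with 3 to 60 N. Pads are 19 mm wide; open, the fingers measure 117 mm over their backs; the gripper's body (75 mm by 190 mm) begins 51 mm behind the grasp point.
Start: joints at [-1.016, 0.385, 0.008, 0, -1.194, -0.259], TCP at [0.182, -0.598, 0.237] pointing down, gripper open.
Joint ranges: [-3.14, 3.14], [-1.21, 2.06], [-1.07, 1.41], [-3.16, 2.05], [-2.99, -0.16], [-3.1, 3.1]. Speed limits (rad/s): [2.79, 2.79, 3.14, 3.14, 3.14, 3.14].

### API

Orientations are given as a unit quaternion [w, x, y, z].
In Python, from rig import bot, fingers, kinematics, status, vision, job, masks_of, landmark_of gives the robot as it stands. The module is installed in compiled form; this text tells all that it offers. Calls block until the motion is done:
- bot.reach(position, orientation): joint-space move of the TCP to a pose.
- bot.line_to(position, rotation=None, v=0.15, max_force=None): straight line of the TCP; rotation=None keeps the orientation; v is the mean speed in m/s. With max_force (N) it stops when the force on the tool has changed by that much, and returns True; else False.
- bot.move_joints(angles): joint-space move.
- fingers.open_gripper() and fingers.grasp(): open the fingers fully, or close them until they stop; the grip force is fixed at half the most.
- bot.hold(seconds).
- kinematics.inverse_kinematics(position, orientation): joint angles nearest the present ones, or None.
- status.state(): the state.
- vision.get_image(name): name is "scene" or "top" or "wrist"; returns (picture, depth): 400x640x3 uint8, red, green, blue; 400x640 float32, m along the optical axis (not along the pixel's ray), 0 where there is no reading.
- vision.camera_model(name): a dict with "mtx" (3x3 intrinsics, pixels), "origin" and "rotation" of the camera in the world. Camera axes: x right, y down, z forward; pixel columns grow to the right and rows downward; lengths in m; the calibration is good to about 2 mm. A picture is of the moment at which its call begins: read the wrist's pose just before it. camera_model takes no time and is no camera call; for the wrist camera it gives the pose at the moment of the call.
A pose or a line that the arm cannot do raises bot.MotionError and nothing moves.
- job.hand_in(): hands the job in, once; it reports no verdict.
Trained networks look in the newest picture that a camera, given by its name, has taken for a name from the list of things; names that differ only in an ending like _2 or _b are one class to them, and where a whole thing is asked for, a point or a joint stands for the part that bears it (a point fixed in the world has none). Each returns a list of dicts, best first, with "p" (0 to 1); they miss things now and then, are a little off and sometimes report something else, mostly with a low value. They report only what shows in the picture. A call takes as long as a camera call. They do not tell look-alikes from the thing itself.
- masks_of(camera, name): "mask" (400x640 bool, what is visible of it) and "extent" ([left, top, width, height] in pixels, round what is visible of it).
- landmark_of(camera, name): "at" ([column, row] in pixels: a listed point, or the origin of a listed thing).
The state is a dict: "t": time; "joints": joint angles; "joint_velocities": joint speeds; "joint_torque": joint torques, N m; "ee_pos": TCP position; "eef_rot": TCP orientation; "wrist_force": force on the tool from outside, world axes, zero at the start; "ft_torque": the same for the moment, N m; "finger_gap": opening from 0.0 (shut) to 1.0 (fully open).
Only numpy, scipy, OpenCV 4.12 (cv2) and the standard library are available. Lean on these libraries where they do the work, as an engineer would, in place of code of your own. Each camera call takes 0.05 s, during which the arm holds its last target.

## Working session

There is one attempt and no reset: what is moved stays moved. The work goes in short steps, each a Python script; the robot and the scene stay as the last script left them, time stands still between calls to the robot, and variables do not carry over. Pictures are saved under pics/ and viewed, and the job is handed in when it is done.

```bash
mkdir -p pics; ls; python3 - <<'E'
from rig import bot, fingers, kinematics, status, vision, job, masks_of, landmark_of
import cv2
print(status.state())
for c in ["scene","top"]:
    im,d=vision.get_image(c); cv2.imwrite(f"pics/{c}0.png",im[:,:,::-1])
    print(c,vision.camera_model(c))
    for n in ["yellow_plate","blue_plate","rig","plate_rack","pull_handle","tape_measure"]:
        for m in masks_of(c,n)[:3]: print(n,round(m['p'],2),m['extent'])
    for n in ["yellow_plate","blue_plate","slot_floor","red_line","pointer_tip","pull_handle","plate_rack","rig"]:
        for m in landmark_of(c,n)[:3]: print(n,round(m['p'],2),m['at'])
E
```

```text
pics
{'t': 0.0, 'joints': array([-1.01640986e+00,  3.85576363e-01,  6.65370871e-03, -5.19839944e-04,
       -1.19401873e+00, -2.58593651e-01]), 'joint_velocities': array([-0.00121934,  0.00140166,  0.000373  , -0.000943  ,  0.00048346,
        0.00145249]), 'joint_torque': array([-1.79922899e-04, -3.90667391e+01,  1.87409002e+01,  4.22004461e+00,
        1.09699965e-02, -1.95540169e-04]), 'ee_pos': array([ 0.18204271, -0.5973074 ,  0.23545544]), 'eef_rot': array([ 0.69925408, -0.10336646,  0.69953999,  0.10489473]), 'wrist_force': array([-0.19550065, -0.53134473,  0.58956397]), 'ft_torque': array([-0.03968828,  0.02756761, -0.00115016]), 'finger_gap': 1.0014999726791303}
scene {'mtx': array([[419.83136742,   0.        , 313.04452665],
       [  0.        , 419.83136742, 195.28164211],
       [  0.        ,   0.        ,   1.        ]]), 'origin': array([-0.13217067,  1.11762526,  0.94852235]), 'rotation': array([ 0.14686939, -0.26274332,  0.85093546, -0.43046972])}
yellow_plate 0.91 [230.8, 240.5, 36.5, 40.3]
yellow_plate 0.77 [267.0, 276.9, 36.5, 58.1]
yellow_plate 0.67 [290.5, 224.
[... 1072 characters left out ...]
.3]
yellow_plate 0.7 [256.4, 211.0, 11.0, 29.2]
yellow_plate 0.45 [405.4, 208.7, 10.8, 27.4]
blue_plate 0.48 [282.7, 209.0, 11.5, 23.3]
rig 0.69 [381.2, 153.2, 53.0, 82.6]
plate_rack 0.85 [251.6, 201.9, 49.3, 45.0]
pull_handle 0.52 [405.8, 163.5, 11.0, 73.3]
tape_measure 0.86 [165.7, 199.5, 18.2, 28.7]
yellow_plate 0.67 [266.2, 225.5]
yellow_plate 0.6 [189.3, 268.7]
yellow_plate 0.57 [213.3, 204.6]
blue_plate 0.71 [288.6, 220.2]
slot_floor 0.94 [396.1, 177.3]
red_line 0.89 [208.7, 203.9]
red_line 0.72 [260.3, 226.9]
red_line 0.65 [182.9, 267.4]
pointer_tip 0.49 [402.1, 161.6]
pull_handle 0.58 [412.3, 226.2]
plate_rack 0.77 [274.4, 224.8]
plate_rack 0.53 [480.3, 185.5]
rig 0.88 [416.7, 184.4]
```

View pics/scene0.png

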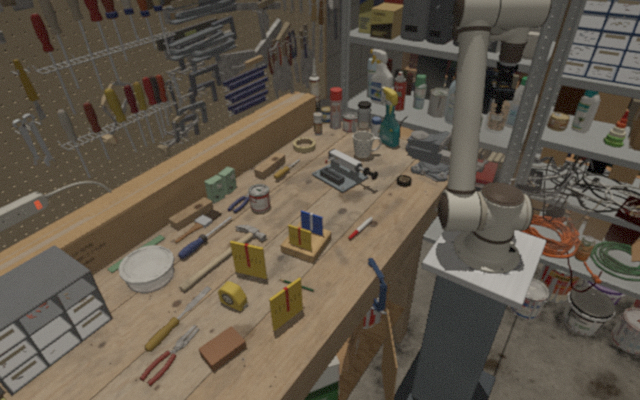

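View pics/top0.png

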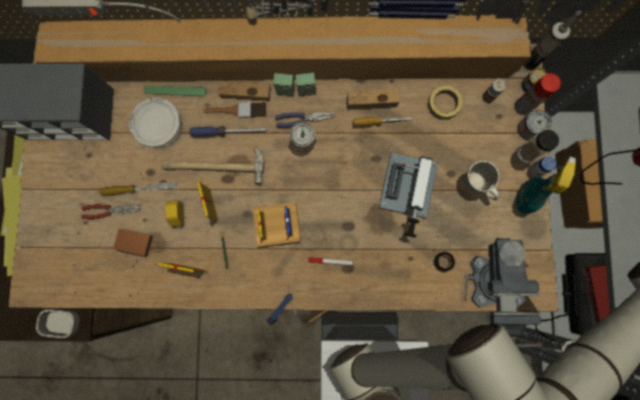

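The rack is at about (277,225) in the top view, with the yellow plate in its left slot and the blue in its right. The rig is at (410,185) with its handle at (410,230). The two loose yellow plates at (205,200) and (182,268) are look-alikes. Next: rough positions, then wrist views.

```bash
cat > h.py <<'E'
from rig import bot, fingers, kinematics, status, vision, job, masks_of, landmark_of
import cv2, numpy as np
from scipy.spatial.transform import Rotation as R
def q2R(q): return R.from_quat([q[1],q[2],q[3],q[0]]).as_matrix()
def R2q(M):
    q=R.from_matrix(M).as_quat(); return np.array([q[3],q[0],q[1],q[2]])
def cm(c):
    m=vision.camera_model(c); return np.array(m['mtx']),np.array(m['origin']),q2R(m['rotation'])
def ray(c,uv,m=None):
    K,o,Rm=m or cm(c); d=Rm@np.linalg.inv(K)@np.array([uv[0],uv[1],1.]); return o,d
def atz(c,uv,z,m=None):
    o,d=ray(c,uv,m); return o+d*(z-o[2])/d[2]
def tri(rs):
    A=np.zeros((3,3));b=np.zeros(3)
    for o,d in rs:
        d=d/np.linalg.norm(d);P=np.eye(3)-np.outer(d,d);A+=P;b+=P@o
    x=np.linalg.solve(A,b)
    return x,[np.linalg.norm((np.eye(3)-np.outer(d,d)/(d@d))@(x-o)) for o,d in rs]
def cloud(c,d,m=None):
    K,o,Rm=m or cm(c); v,u=np.mgrid[0:400,0:640]
    p=np.stack([(u-K[0,2])/K[0,0]*d,(v-K[1,2])/K[1,1]*d,d],-1)
    w=p@Rm.T+o; w[d==0]=np.nan; return w
def proj(p,m):
    K,o,Rm=m; q=K@(Rm.T@(np.asarray(p)-o)); return q[:2]/q[2]
def down(yaw):  # tool x down; jaw axis y at yaw in xy
    x=np.array([0,0,-1.]);y=np.array([np.cos(yaw),np.sin(yaw),0]);return np.stack([x,y,np.cross(x,y)],1)
def shot(name,tag,crop=None,s=1):
    m=cm(name); im,d=vision.get_image(name)
    np.savez(f"pics/{tag}.npz",im=im,d=d,K=m[0],o=m[1],R=m[2])
    a=im if crop is None else im[crop[1]:crop[3],crop[0]:crop[2]]
    cv2.imwrite(f"pics/{tag}.png",cv2.resize(a[:,:,::-1],None,fx=s,fy=s,interpolation=cv2.INTER_CUBIC)); return im,d,m
def load(tag):
    z=np.load(f"pics/{tag}.npz"); return z['im'],z['d'],(z['K'],z['o'],z['R'])
E
python3 - <<'E'
from h import *
im,d,m=shot("top","t1",(230,130,450,270),3.5)
w=cloud("top",d,m)
for n,uv in dict(rackc=(277,226),yel=(265,225),blu=(288,222),rigc=(420,190),block=(396,180),handle=(408,232),mug=(482,180),tin=(302,137),pen=(330,262),tape=(444,262)).items(): print(n,w[uv[1],uv[0]].round(3), w[uv[1]-4:uv[1]+5,uv[0]-4:uv[0]+5,2].round(3).max())
print(cm('wrist'), q2R(status.state()['eef_rot']), status.state()['ee_pos'])
shot("wrist","w0")
E
```

```text
rackc [0.491 0.294 0.03 ] nan
yel [0.494 0.331 0.029] 0.096
blu [0.496 0.255 0.098] nan
rigc [ 0.595 -0.132  0.079] 0.09
block [ 0.637 -0.071  0.016] 0.042
handle [ 0.471 -0.096  0.073] 0.086
mug [ 0.64  -0.338  0.008] 0.023
tin [0.759 0.219 0.068] 0.078
pen [0.384 0.133 0.008] 0.023
tape [ 0.386 -0.216 -0.001] nan
(array([[279.14275189,   0.        , 318.8642212 ],
       [  0.        , 279.14275189, 196.43289561],
       [  0.        ,   0.        ,   1.        ]]), array([ 0.10957869, -0.62151774,  0.38349018]), array([[-2.91332949e-01,  9.17465726e-01,  2.70890669e-01],
       [ 9.56621490e-01,  2.79604142e-01,  8.18342815e-02],
       [-6.62004667e-04,  2.82980858e-01, -9.59125328e-01]])) [[-1.59521336e-05 -2.91529959e-01  9.56561698e-01]
 [ 5.83539596e-06  9.56561698e-01  2.91529959e-01]
 [-1.00000000e+00  1.02324411e-05 -1.35580072e-05]] [ 0.18220624 -0.59782775  0.23656372]
```

View pics/t1.png

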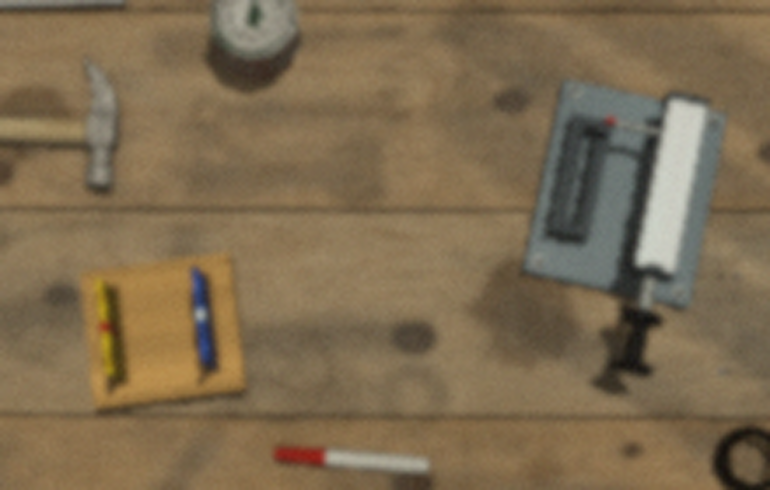

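```bash
python3 - <<'E'
from h import *
def go(p,yawd):
    bot.reach(p,R2q(down(np.radians(yawd)))); s=status.state(); print(s['t'],s['ee_pos'].round(4),s['joints'].round(2))
names=["slot_floor","pointer_tip","pull_handle","rig"]
def lm(ns):
    for n in ns:
        print(n,[(round(m['p'],2),np.round(m['at'],1).tolist()) for m in landmark_of("wrist",n)[:2]])
go([0.52,-0.10,0.28],78); bot.hold(.2); shot("wrist","rA"); lm(names)
go([0.56,-0.04,0.25],78); bot.hold(.2); shot("wrist","rB"); lm(names)
E
```

```text
3.7583 [ 0.5199 -0.1006  0.2799] [ 0.12  0.19 -0.15  0.   -1.23 -1.9 ]
slot_floor [(0.66, [355.4, 233.5])]
pointer_tip []
pull_handle [(0.67, [307.6, 148.0]), (0.46, [354.3, 229.4])]
rig [(0.65, [308.2, 226.9])]
4.6167 [ 0.5602 -0.0391  0.2491] [ 0.22  0.27 -0.13  0.   -1.17 -2.  ]
slot_floor [(0.77, [311.9, 224.8])]
pointer_tip []
pull_handle [(0.91, [250.4, 128.2])]
rig [(0.61, [266.2, 218.5])]
```

View pics/rA.png

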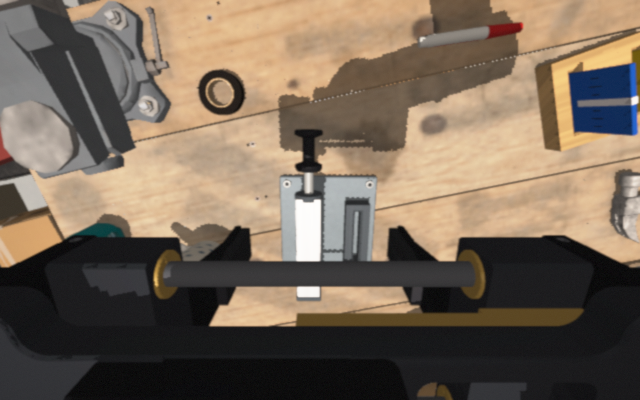

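View pics/rB.png

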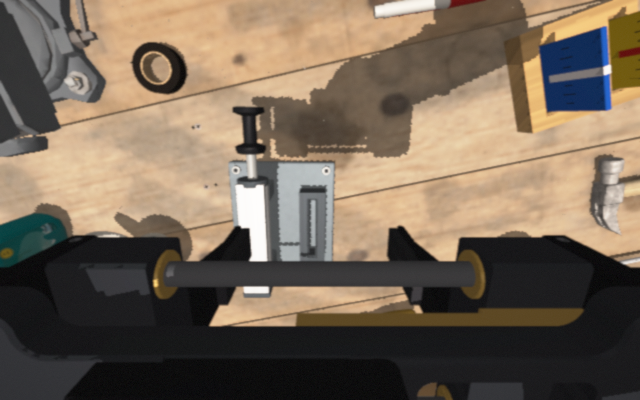

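```bash
python3 - <<'E'
from h import *
def go(p,yawd):
    bot.reach(p,R2q(down(np.radians(yawd)))); s=status.state(); print(s['t'],s['ee_pos'].round(4),s['joints'].round(2))
def lm(ns):
    for n in ns:
        print(n,[(round(m['p'],2),np.round(m['at'],1).tolist()) for m in landmark_of("wrist",n)[:2]])
names=["slot_floor","pointer_tip","pull_handle"]
go([0.66,-0.08,0.22],78); bot.hold(.2); shot("wrist","rC",(170,0,470,225),2.6); lm(names)
go([0.67,-0.03,0.17],78); bot.hold(.2); shot("wrist","rD",(170,0,470,225),2.6); lm(names)
E
```

```text
5.5917 [ 0.66   -0.0805  0.2187] [ 0.12  0.47  0.09 -0.   -1.2  -1.9 ]
slot_floor [(0.86, [319.9, 153.7])]
pointer_tip [(0.98, [317.8, 199.9])]
pull_handle [(0.67, [253.9, 14.1])]
6.3833 [ 0.6696 -0.0292  0.169 ] [ 0.2   0.51  0.04  0.   -1.1  -1.98]
slot_floor [(0.68, [282.0, 162.6])]
pointer_tip [(0.8, [264.5, 215.5])]
pull_handle [(0.4, [263.7, 215.4])]
```

View pics/rC.png

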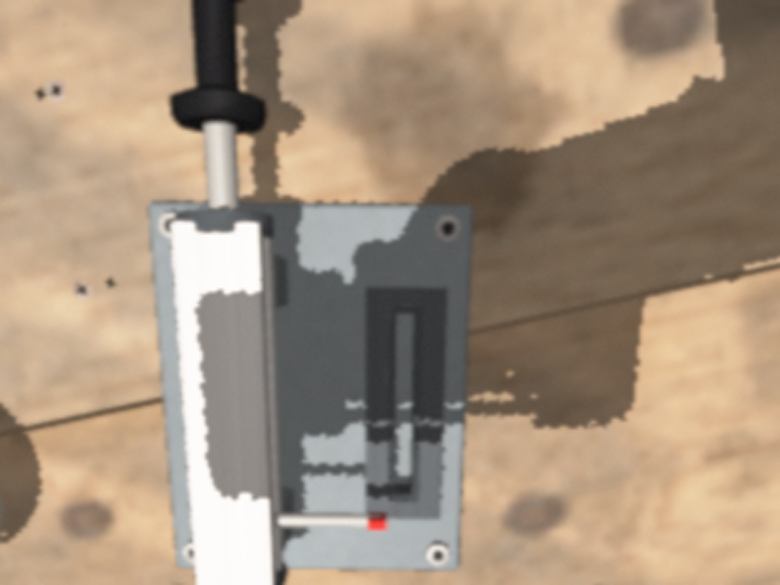

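View pics/rD.png

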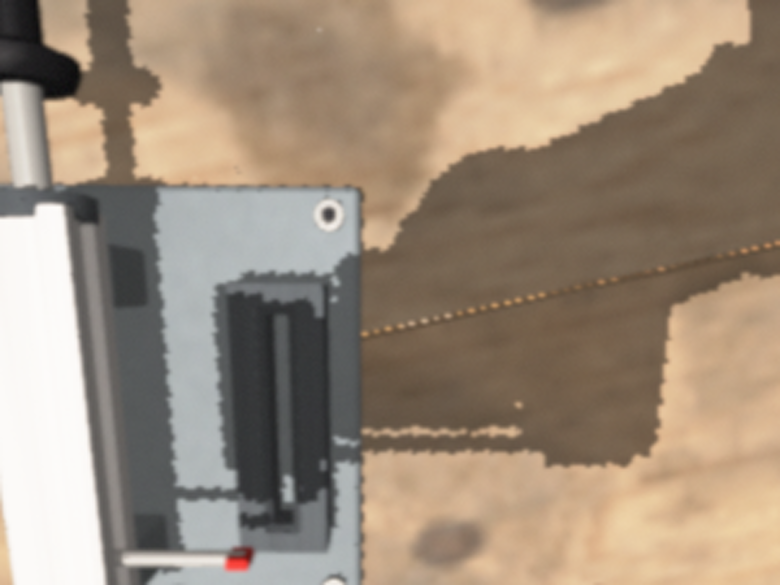

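```bash
python3 - <<'E'
from h import *
L={'rC':{'slot':(319.9,153.7),'ptr':(317.8,199.9)},'rD':{'slot':(282.,162.6),'ptr':(264.5,215.5)}}
ms={k:load(k)[2] for k in L}
for n in ['slot','ptr']:
    print(n,tri([ray(0,L[k][n],ms[k]) for k in L]))
print('slot floor z.012',[atz(0,L[k]['slot'],.012,ms[k]).round(4) for k in L])
print('ptr z.066',[atz(0,L[k]['ptr'],.066,ms[k]).round(4) for k in L])
for t in ['rA','rB','rC','rD']:
    im,d,m=load(t); w=cloud(0,d,m); v,u=np.mgrid[0:400,0:640]
    P=w[(v<(225 if t>'rB' else 250))]; P=P[~np.isnan(P[:,0])]
    print(t,'bench z',np.median(P[(P[:,2]<.006)][:,2]))
    # block top
    B=P[(abs(P[:,2]-.037)<.006)&(abs(P[:,0]-.63)<.08)&(abs(P[:,1]+.065)<.045)]
    if len(B)>30:
        r=cv2.minAreaRect(B[:,:2].astype(np.float32)*1000); print(' block',len(B),np.median(B[:,2]).round(4),r)
    B=P[(abs(P[:,2]-.012)<.004)&(abs(P[:,0]-.61)<.13)&(abs(P[:,1]+.1)<.13)]
    if len(B)>30:
        r=cv2.minAreaRect(B[:,:2].astype(np.float32)*1000); print(' base',len(B),np.median(B[:,2]).round(4),r)
    B=P[(P[:,2]>.07)&(P[:,2]<.1)&(abs(P[:,0]-.6)<.13)&(abs(P[:,1]+.12)<.06)]
    if len(B)>30:
        r=cv2.minAreaRect(B[:,:2].astype(np.float32)*1000); print(' chan',len(B),np.median(B[:,2]).round(4),r)
    B=P[(P[:,2]>.04)&(P[:,2]<.1)&(abs(P[:,0]-.475)<.04)&(abs(P[:,1]+.1)<.06)]
    if len(B)>30:
        r=cv2.minAreaRect(B[:,:2].astype(np.float32)*1000); print(' handle',len(B),B[:,2].max().round(4),r)
E
```

```text
slot (array([ 0.64296864, -0.07467047, -0.03908826]), [np.float64(0.0027164821531797797), np.float64(0.0027164821531799033)])
ptr (array([ 0.67528693, -0.08482577,  0.07133815]), [np.float64(0.00028142143030985677), np.float64(0.0002814214303101806)])
slot floor z.012 [array([ 0.6333, -0.0735,  0.012 ]), array([ 0.6386, -0.0662,  0.012 ])]
ptr z.066 [array([ 0.6766, -0.0852,  0.066 ]), array([ 0.6773, -0.0863,  0.066 ])]
rA bench z -0.0015815724790099184
 block 899 0.0356 ((618.5324096679688, -64.47689819335938), (36.276180267333984, 73.86158752441406), 77.56018829345703)
 base 4176 0.0108 ((597.153564453125, -104.93098449707031), (149.77023315429688, 123.34686279296875), 77.53506469726562)
 chan 1935 0.0814 ((541.450927734375, -120.64682006835938), (34.42876052856445, 152.4188232421875), 77.2352294921875)
 handle 796 0.0837 ((487.95556640625, -109.13569641113281), (33.89836883544922, 55.639549255371094), 78.06842803955078)
rB bench z -0.0015027021830041343
 block 1211 0.0356 ((613.72412109375, -83.43634033203125), (74.08840942382812, 98.91797637939453), 78.21453857421875)
 base 4944
[... 672 characters left out ...]
03125), (80.31895446777344, 221.13095092773438), 77.65922546386719)
 handle 1143 0.084 ((493.0936584472656, -113.1261215209961), (44.722373962402344, 34.3785514831543), 1.91038179397583)
rD bench z -0.0014710173457435638
 block 3112 0.0357 ((624.1826171875, -85.21731567382812), (75.04138946533203, 119.52909851074219), 77.81974029541016)
 base 10009 0.0108 ((619.70361328125, -108.40729522705078), (147.63265991210938, 167.99388122558594), 77.92823028564453)
 chan 7795 0.0816 ((583.1513671875, -116.439697265625), (80.42570495605469, 184.52638244628906), 84.48522186279297)
 handle 1277 0.0841 ((502.27642822265625, -111.75102233886719), (33.958717346191406, 25.355987548828125), 87.03186798095703)
```

```bash
python3 - <<'E'
from h import *
a=np.radians(-12.4); ex=np.array([np.cos(a),np.sin(a)]); ey=np.array([-np.sin(a),np.cos(a)])
c0=np.array([.6249,-.1108])
for t in ['rC','rD']:
    im,d,m=load(t); w=cloud(0,d,m)[:225].reshape(-1,3); w=w[~np.isnan(w[:,0])]
    q=np.c_[(w[:,:2]-c0)@ex,(w[:,:2]-c0)@ey,w[:,2]]*1000
    def rep(n,s):
        B=q[s]; print(t,n,len(B),[np.percentile(B[:,i],[0.5,2,50,98,99.5]).round(1) for i in (0,1)],np.median(B[:,2]).round(1), cv2.minAreaRect(B[:,:2].astype(np.float32)))
    blk=(abs(q[:,2]-36)<3)&(abs(q[:,1]-40)<28)&(abs(q[:,0])<75)
    rep('block',blk)
    fl=(abs(q[:,2]-11)<4)&(abs(q[:,1]-40)<10)&(abs(q[:,0])<50); 
    if fl.sum()>10: rep('floor',fl)
    rep('chan',(abs(q[:,2]-81.5)<2.5)&(abs(q[:,0])<90)&(q[:,1]<0))
    rep('ptr',(abs(q[:,2]-66)<6)&(q[:,1]>5)&(q[:,0]>20))
    rep('base',(abs(q[:,2]-11)<3)&(abs(q[:,0])<100)&(abs(q[:,1])<90))
    rep('handle',(abs(q[:,2]-75)<10)&(q[:,0]<-100)&(abs(q[:,1])<70))
# handle from rA
for t in ['rA','rB']:
    im,d,m=load(t); w=cloud(0,d,m)[:180].reshape(-1,3); w=w[~np.isnan(w[:,0])]
    q=np.c_[(w[:,:2]-c0)@ex,(w[:,:2]-c0)@ey,w[:,2]]*1000
    B=q[(q[:,2]>60)&(q[:,0]<-90)&(q[:,0]>-190)&(abs(q[:,1]+35)<40)]
    for x in range(-185,-90,5):
        s=B[abs(B[:,0]-x)<2.5]; 
        if len(s)>3: print(t,x,len(s),s[:,1].min().round(1),s[:,1].max().round(1),s[:,2].max().round(1))
E
```

```text
rC block 2142 [array([-51.8, -50.7,  -4. ,  50.8,  53.1]), array([26.3, 26.4, 44.7, 61.4, 61.9])] 35.7 ((0.43144989013671875, 44.22292709350586), (35.73625946044922, 106.22874450683594), 89.90037536621094)
rC floor 429 [array([-40. , -38.8,  -0.6,  41.6,  42.1]), array([40. , 40.1, 44.3, 48.2, 48.3])] 10.7 ((1.0314445495605469, 42.241912841796875), (11.908432006835938, 82.26485443115234), 89.73623657226562)
rC chan 5132 [array([-77.4, -74.5,  -2.6,  66. ,  68.5]), array([-246.8, -241.4,  -30. ,  -12.2,  -11.8])] 81.8 ((-3.7215576171875, -131.39730834960938), (147.22708129882812, 240.9774169921875), 0.5521460175514221)
rC ptr 1559 [array([30.7, 31.6, 54.1, 70.3, 71.5]), array([  7. ,  12.6, 342.5, 378.8, 384. ])] 69.7 ((56.837440490722656, 197.36831665039062), (41.764869689941406, 382.55987548828125), 2.0207152366638184)
rC base 8492 [array([-89. , -87.5, -16.7,  85.3,  88.3]), array([-73.9, -72.5,  13.4,  73. ,  74.2])] 10.8 ((-0.03910064697265625, 0.015106201171875), (149.70816040039062, 179.28616333007812), 89.87677001953125)
rC handle 1179 [array([-148.6, -147.8, -117.7, -101.7, -
[... 1480 characters left out ...]
 -150 51 -35.1 -19.8 73.9
rA -145 50 -35.1 -19.9 74.2
rA -140 52 -35.2 -19.8 73.4
rA -135 50 -35.2 -19.8 74.2
rA -130 52 -35.3 -19.8 73.8
rA -125 50 -35.4 -19.8 73.8
rA -120 119 -44.4 -10.7 82.3
rA -115 104 -44.3 -10.7 83.7
rA -110 45 -43.0 -12.0 82.4
rA -105 34 -32.9 -22.4 71.9
rA -100 29 -32.9 -22.4 72.1
rB -160 127 -42.7 -9.6 83.3
rB -155 131 -44.6 -9.8 83.8
rB -150 58 -35.2 -19.7 73.7
rB -145 68 -34.2 -19.7 73.7
rB -140 56 -34.5 -19.8 73.9
rB -135 70 -35.4 -20.0 74.2
rB -130 57 -34.0 -19.6 73.3
rB -125 68 -34.3 -19.8 74.1
rB -120 125 -43.2 -10.4 82.7
rB -115 133 -42.8 -10.0 84.1
rB -110 70 -42.3 -10.6 82.9
rB -105 43 -32.3 -22.0 72.0
rB -100 42 -33.1 -21.9 72.0
rB -95 43 -33.8 -21.6 72.0
```

The slot centre, rig yaw (-12.45°) and handle agree across views to about 0.5 mm. Next is the rack.

```bash
python3 - <<'E'
from h import *
def go(p,yawd):
    bot.reach(p,R2q(down(np.radians(yawd)))); s=status.state(); print(s['t'],s['ee_pos'].round(4),s['joints'].round(2))
go([0.55,0.29,0.25],95); bot.hold(.2); shot("wrist","kA",(170,0,470,225),2.6)
print([(round(m['p'],2),np.round(m['at'],1).tolist()) for m in landmark_of("wrist",'yellow_plate')[:3]])
go([0.56,0.33,0.21],95); bot.hold(.2); shot("wrist","kB",(170,0,470,225),2.6)
print([(round(m['p'],2),np.round(m['at'],1).tolist()) for m in landmark_of("wrist",'yellow_plate')[:3]])
for t in ['kA','kB']:
    im,d,m=load(t); w=cloud(0,d,m); P=w[:240].reshape(-1,3); C=im[:240].reshape(-1,3).astype(int)
    k=~np.isnan(P[:,0]); P=P[k];C=C[k]
    near=(abs(P[:,0]-.495)<.1)&(abs(P[:,1]-.29)<.1)
    top=near&(P[:,2]>.085)&(P[:,2]<.115)
    for n,s in dict(yel=top&(P[:,1]>.295),blu=top&(P[:,1]<.29),rack=near&(abs(P[:,2]-.0285)<.004)).items():
        B=P[s]
        if len(B)>5: print(t,n,len(B),C[s].mean(0).round(),B[:,2].max().round(4),np.percentile(B[:,2],[50,90]).round(4),cv2.minAreaRect((B[B[:,2]>(.098 if n!='rack' else 0)][:,:2]*1000).astype(np.float32)))
E
```

```text
8.1 [0.5503 0.2891 0.2495] [ 0.74  0.37  0.02  0.   -1.22 -2.23]
[(0.98, [356.5, 131.6]), (0.96, [461.6, 188.1]), (0.91, [548.4, 45.2])]
8.7417 [0.5597 0.3301 0.208 ] [ 0.78  0.45  0.03  0.   -1.16 -2.26]
[(0.93, [329.9, 124.7]), (0.92, [543.4, 27.0]), (0.6, [447.0, 183.0])]
kA yel 637 [122.  90.  22.] 0.1039 [0.1013 0.1024] ((493.0021667480469, 335.9061584472656), (78.81678009033203, 6.417063236236572), 7.9725117683410645)
kA blu 528 [ 57.  79. 123.] 0.1035 [0.1014 0.1025] ((503.7756652832031, 256.89617919921875), (79.04884338378906, 6.708314418792725), 7.941751003265381)
kA rack 7821 [163. 130.  84.] 0.0321 [0.0288 0.0298] ((498.5333557128906, 296.5179443359375), (120.25365447998047, 132.37167358398438), 7.600461483001709)
kB yel 679 [174. 140.  35.] 0.104 [0.1016 0.1026] ((492.7928161621094, 336.2539978027344), (78.76226806640625, 6.143977642059326), 7.570901870727539)
kB blu 966 [ 68.  91. 138.] 0.1043 [0.1011 0.1025] ((503.71539306640625, 257.1153564453125), (79.04889678955078, 6.998816967010498), 8.06543254852295)
kB rack 9773 [178. 145.  94.] 0.0325 [0.0288 0.0298] ((498.4576721191406, 296.31610107421875), (120.27651977539062, 132.57830810546875), 7.571783065795898)
```

View pics/kA.png

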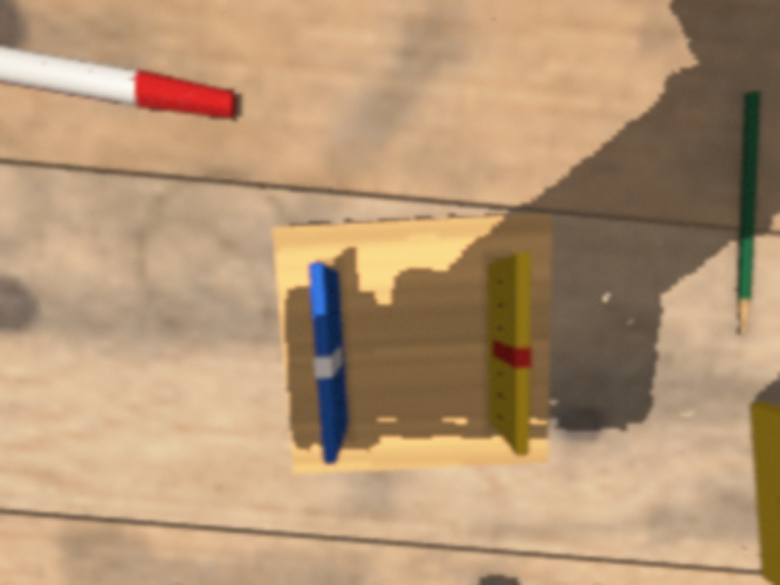

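View pics/kB.png

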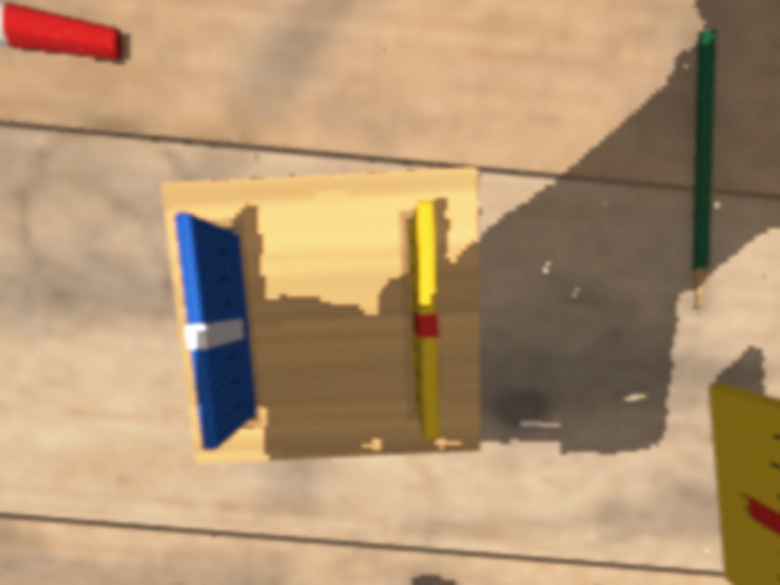

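The yellow plate's top centre is at (0.4929, 0.3361), yaw 7.7°, size 79x6 and about 0.103 high, and both views agree. I'll grasp it now.

```bash
python3 - <<'E'
from h import *
q=R2q(down(np.radians(97.7)))
bot.reach([.4929,.3361,.20],q)
print(bot.line_to([.4929,.3361,.097],v=.08,max_force=8))
s=status.state();print(s['t'],s['ee_pos'].round(4),s['wrist_force'].round(1))
fingers.grasp(); s=status.state();print(s['t'],s['finger_gap']*87,s['ee_pos'].round(4),s['wrist_force'].round(1))
bot.line_to([.4929,.3361,.135],v=.06)
s=status.state();print(s['t'],s['finger_gap']*87,s['ee_pos'].round(4),s['wrist_force'].round(1))
bot.line_to([.4929,.3361,.25],v=.15)
s=status.state();print(s['t'],s['finger_gap']*87,s['ee_pos'].round(4),s['wrist_force'].round(1))
shot("wrist","g1");shot("scene","g1s",(180,120,420,300),3.3)
E
```

```text
False
10.85 [0.4932 0.3364 0.0976] [-1.   0.1  0.4]
12.125 5.838192391324919 [0.4929 0.3364 0.097 ] [-1.1  1.5 -0.5]
12.9083 5.756331194538074 [0.4927 0.3357 0.1349] [-0.1 -0.5 -1.1]
13.825 6.0562747597625135 [0.4923 0.3357 0.2487] [ 0.6 -0.1 -0.9]
```

View pics/g1.png

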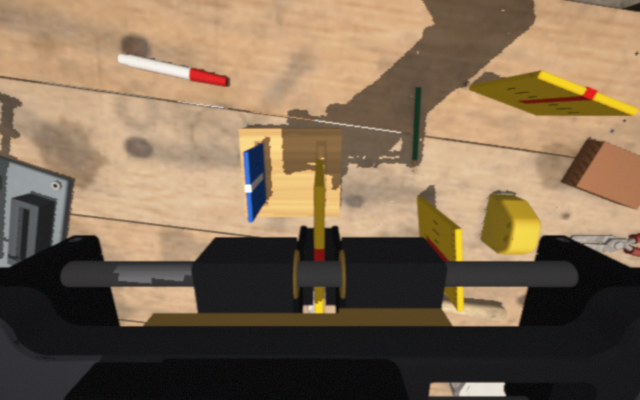

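View pics/g1s.png

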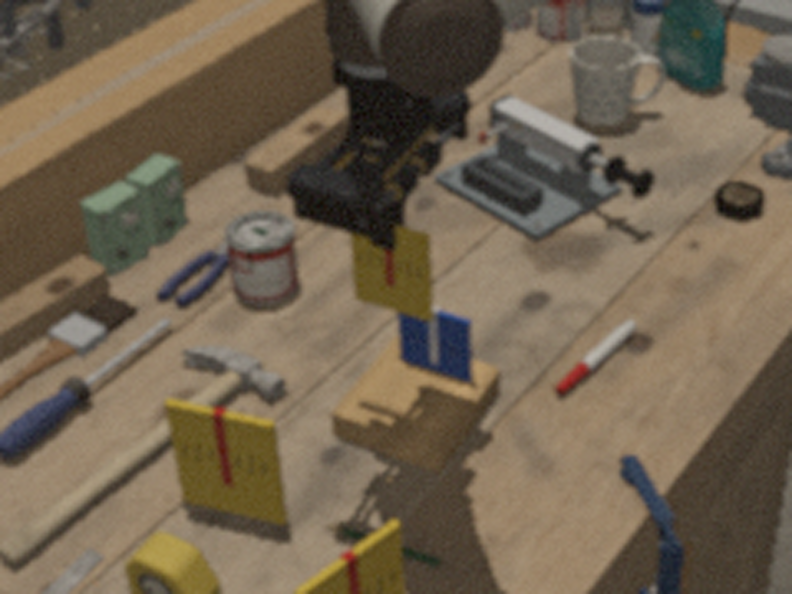

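```bash
python3 - <<'E'
from h import *
q=R2q(down(np.radians(77.55)))
bot.reach([.6349,-.0677,.25],q)
bot.line_to([.6349,-.0677,.15],v=.12); bot.hold(.3)
s=status.state();print(s['t'],s['finger_gap']*87,s['ee_pos'].round(4),s['wrist_force'].round(1))
shot("wrist","p1",(200,60,440,240),3.3);shot("scene","p1s",(280,120,400,220),6)
E
```

```text
16.7833 5.849243317744476 [ 0.6351 -0.0677  0.1506] [-0.5 -0.3 -0.1]
```

View pics/p1.png

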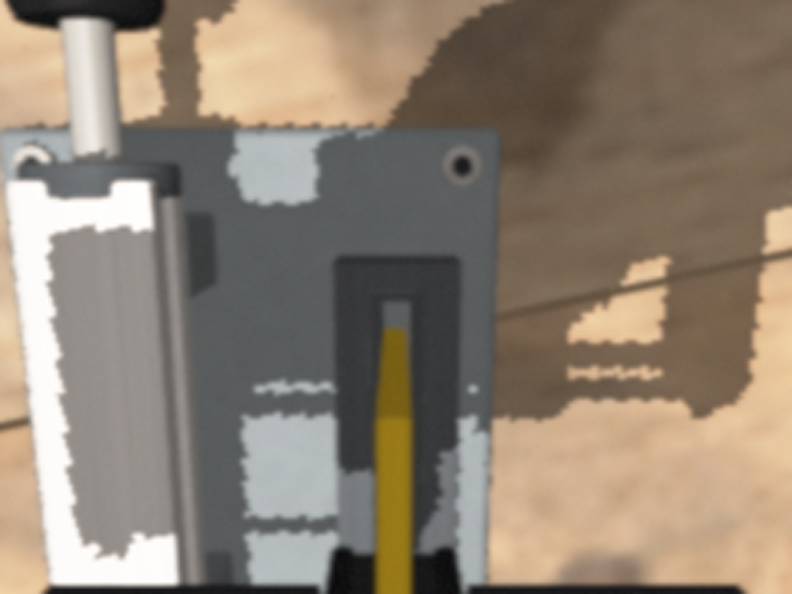

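View pics/p1s.png

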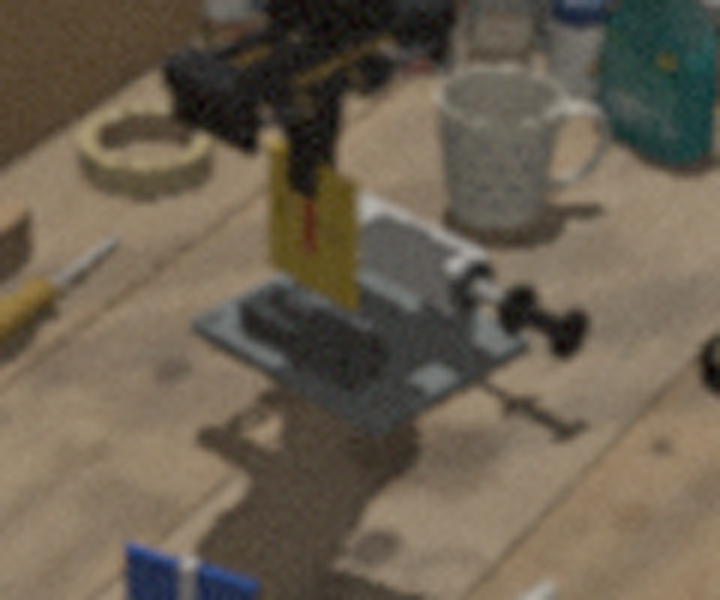

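The plate's lower near end at crop (393,330) lines up with the slot at (397,300), so I'll insert it with a force stop.

```bash
python3 - <<'E'
from h import *
def P(r):
    s=status.state();print(r,s['t'],s['finger_gap']*87,s['ee_pos'].round(4),s['wrist_force'].round(1))
P(bot.line_to([.6349,-.0677,.118],v=.06,max_force=8))
r=bot.line_to([.6349,-.0677,.0995],v=.03,max_force=10);P(r)
shot("wrist","p2",(200,60,440,240),3.3);shot("scene","p2s",(280,120,400,220),6)
E
```

```text
False 17.5667 5.514374926492513 [ 0.6351 -0.0677  0.118 ] [ 0.4  0.6 -0.8]
True 18.1417 5.4373364189582505 [ 0.6346 -0.0678  0.1009] [-0.5  0.7  4.5]
```

View pics/p2.png

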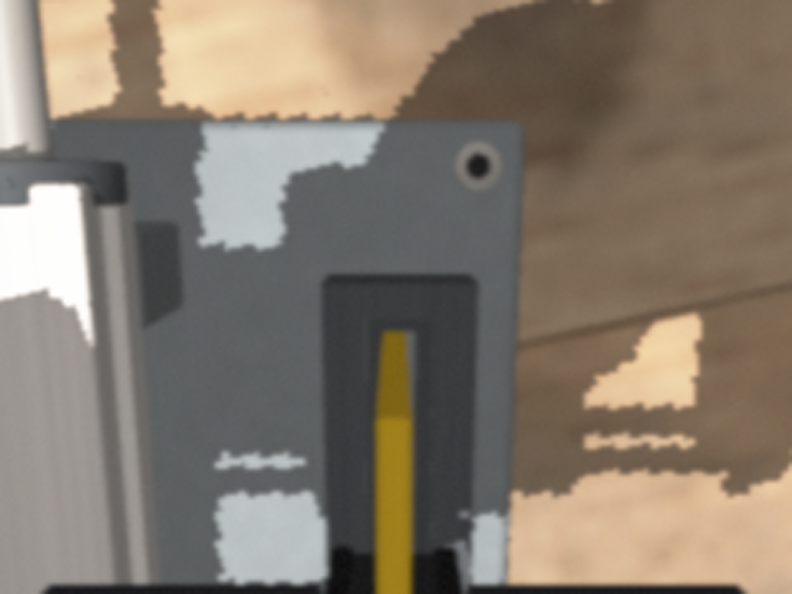

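View pics/p2s.png

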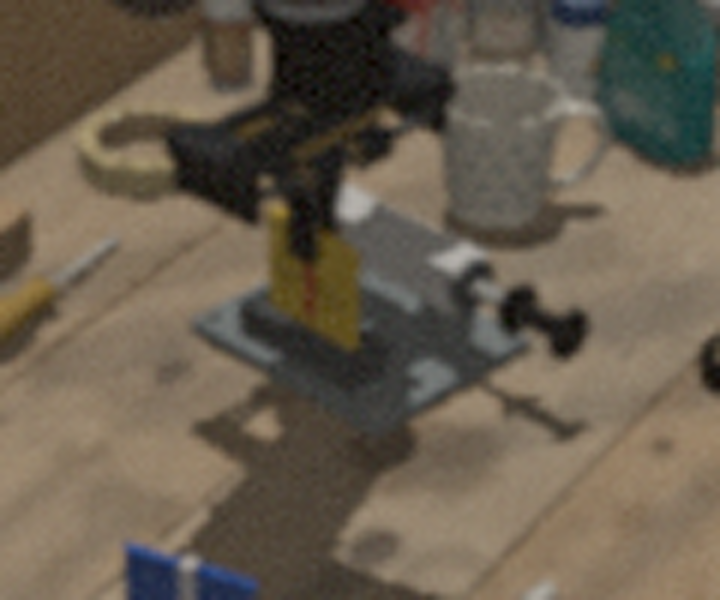

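Contact came at TCP z = 0.1009, against 0.101 expected for fully home. I'll release, retreat and check the height.

```bash
python3 - <<'E'
from h import *
def P(r=0):
    s=status.state();print(r,s['t'],s['finger_gap']*87,s['ee_pos'].round(4),s['joints'].round(2),s['wrist_force'].round(1))
fingers.open_gripper();P()
bot.line_to([.6349,-.0677,.23],v=.15);P()
# handle point
a=np.radians(-12.45);ex=np.array([np.cos(a),np.sin(a)]);ey=np.array([-np.sin(a),np.cos(a)])
h=np.array([.6249,-.1108])-.1375*ex-.0276*ey; print('handle',h)
q=R2q(down(np.radians(77.55+180)))
bot.reach([h[0],h[1],.2],q);bot.hold(.2);P()
im,d,m=shot("wrist","q1")
w=cloud(0,d,m).reshape(-1,3);w=w[~np.isnan(w[:,0])]
B=w[(w[:,2]>.095)&(w[:,2]<.12)&(abs(w[:,0]-.635)<.06)&(abs(w[:,1]+.068)<.04)]
if len(B): print('plate top',len(B),np.median(B[:,2]),cv2.minAreaRect((B[:,:2]*1000).astype(np.float32)))
print('slot expected .6349 -.0677')
for n in ["red_line","pointer_tip","pull_handle"]:
    print(n,[(round(x['p'],2),np.round(x['at'],1).tolist()) for x in landmark_of("wrist",n)[:2]])
E
```

```text
0 19.6917 87.13664523463675 [ 0.634  -0.0677  0.1001] [ 0.15  0.53 -0.13 -0.   -0.92 -1.93] [ 0.5  0.5 -0.3]
0 20.7083 86.90329343144288 [ 0.6342 -0.0676  0.2287] [ 0.15  0.41  0.03 -0.   -1.2  -1.93] [-0.1  0.6 -0.4]
handle [ 0.48468316 -0.10810768]
0 23.5917 86.5168493919852 [ 0.4848 -0.1081  0.2   ] [ 0.11  0.2  -0.36 -0.   -1.02  1.25] [ 0.1  0.3 -1. ]
plate top 1014 0.1052546386382406 ((628.4447631835938, -67.11643981933594), (7.2497239112854, 66.88084411621094), 77.23277282714844)
slot expected .6349 -.0677
red_line [(0.8, [242.6, 44.0])]
pointer_tip []
pull_handle [(0.6, [317.1, 191.7])]
```

View pics/q1.png

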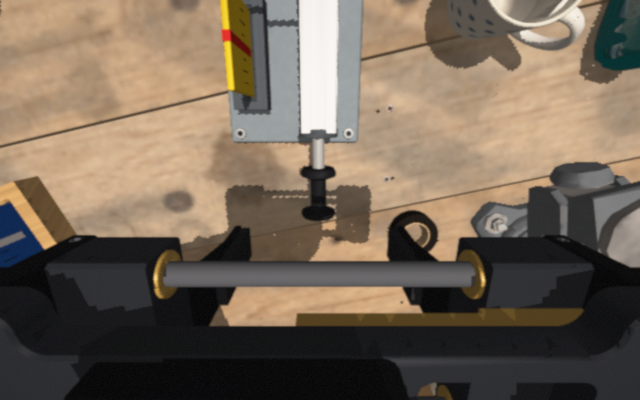

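```bash
python3 - <<'E'
from h import *
a=np.radians(-12.45);ex=np.array([np.cos(a),np.sin(a)]);ey=np.array([-np.sin(a),np.cos(a)]);c0=np.array([.6249,-.1108])
im,d,m=load("q1");w=cloud(0,d,m)
hsv=cv2.cvtColor(im,cv2.COLOR_RGB2HSV)
def fr(P): return np.c_[(P[:,:2]-c0)@ex,(P[:,:2]-c0)@ey,P[:,2]]*1000
red=((hsv[...,0]<6)|(hsv[...,0]>174))&(hsv[...,1]>140)&(w[...,2]>.095)
q=fr(w[red]);q=q[(abs(q[:,1]-44)<8)&(abs(q[:,0])<15)];print('red top',len(q),q.mean(0),q.min(0),q.max(0))
q=fr(w[:240][~np.isnan(w[:240,:,0])])
B=q[(q[:,2]>60)&(abs(q[:,1]+27.6)<25)&(q[:,0]<-90)&(q[:,0]>-180)]
for x in np.arange(-168,-98,2.):
    s=B[abs(B[:,0]-x)<1]
    if len(s): print(x,len(s),s[:,1].min().round(1),s[:,1].max().round(1),s[:,2].max().round(1))
E
```

```text
red top 119 [  0.88801101  42.55771261 104.41599595] [-2.84413607 39.7663288  95.24270622] [  4.28106957  46.98449228 107.83078056]
-162.0 18 -43.3 -10.4 81.3
-160.0 52 -44.5 -9.3 83.3
-158.0 66 -44.4 -9.4 84.0
-156.0 103 -44.4 -9.2 82.9
-154.0 109 -41.4 -12.4 82.0
-152.0 60 -36.0 -16.8 76.9
-150.0 25 -34.9 -20.1 73.4
-148.0 26 -34.8 -20.1 73.2
-146.0 29 -34.8 -19.0 73.3
-144.0 31 -34.8 -19.0 73.5
-142.0 32 -34.8 -19.0 73.7
-140.0 27 -34.8 -19.0 73.2
-138.0 29 -34.8 -19.1 73.5
-136.0 34 -34.8 -19.1 74.1
-134.0 25 -34.7 -19.1 73.8
-132.0 30 -34.7 -19.2 74.1
-130.0 31 -34.8 -19.2 73.7
-128.0 30 -34.7 -19.1 73.9
-126.0 30 -34.7 -19.2 73.4
-124.0 32 -34.7 -19.2 73.4
-122.0 21 -34.7 -20.4 74.1
-120.0 12 -35.5 -18.4 78.5
-118.0 42 -44.9 -10.2 82.8
-116.0 71 -44.8 -10.4 83.7
-114.0 73 -44.7 -10.3 83.4
-112.0 73 -43.7 -10.2 82.1
-110.0 130 -42.7 -11.2 82.3
-108.0 23 -32.5 -21.4 71.5
-106.0 25 -32.5 -21.4 71.9
-104.0 24 -32.5 -21.4 71.8
-102.0 23 -32.5 -21.4 72.0
-100.0 25 -32.5 -21.5 72.2
```

```bash
python3 - <<'E'
from h import *
a=np.radians(-12.45);ex=np.array([np.cos(a),np.sin(a)]);ey=np.array([-np.sin(a),np.cos(a)]);c0=np.array([.6249,-.1108])
def P(r=0):
    s=status.state();e=s['ee_pos'];print(r,round(s['t'],2),round(s['finger_gap']*87,2),((e[:2]-c0)@ex*1000).round(2),((e[:2]-c0)@ey*1000).round(2),e[2].round(4),s['wrist_force'].round(1))
def W(x,y,z): p=c0+x*ex+y*ey; return [p[0],p[1],z]
shot("top","s0",(360,130,450,260),5)
bot.line_to(W(-.138,-.0272,.12),v=.12);
P(bot.line_to(W(-.138,-.0272,.061),v=.08,max_force=8))
fingers.grasp();P()
bot.line_to(W(-.138-.0445,-.0272,.061),v=.04);bot.hold(.4);P()
shot("top","s1",(360,130,450,260),5);shot("scene","s1s",(280,120,400,220),6)
for c in ["top","scene"]:
  for n in ["red_line","pointer_tip"]:
    print(c,n,[(round(x['p'],2),np.round(x['at'],1).tolist()) for x in landmark_of(c,n)[:2]])
E
```

```text
False 25.54 87.1 -137.55 -27.07 0.0614 [-0.4  0.6 -0.5]
0 26.7 14.98 -137.94 -26.69 0.061 [-1.1  4.8  0.1]
0 28.36 15.24 -178.81 -26.58 0.0611 [  9.4  -2.2 -11.3]
top red_line [(0.69, [182.2, 268.4]), (0.66, [206.0, 202.8])]
top pointer_tip [(0.44, [401.5, 179.9]), (0.28, [398.3, 180.4])]
scene red_line [(0.94, [285.2, 302.1]), (0.92, [250.8, 256.8])]
scene pointer_tip []
```

View pics/s1.png

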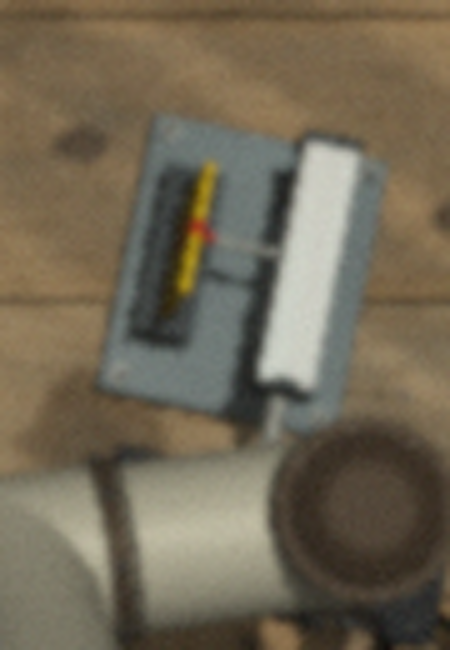

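View pics/s1s.png

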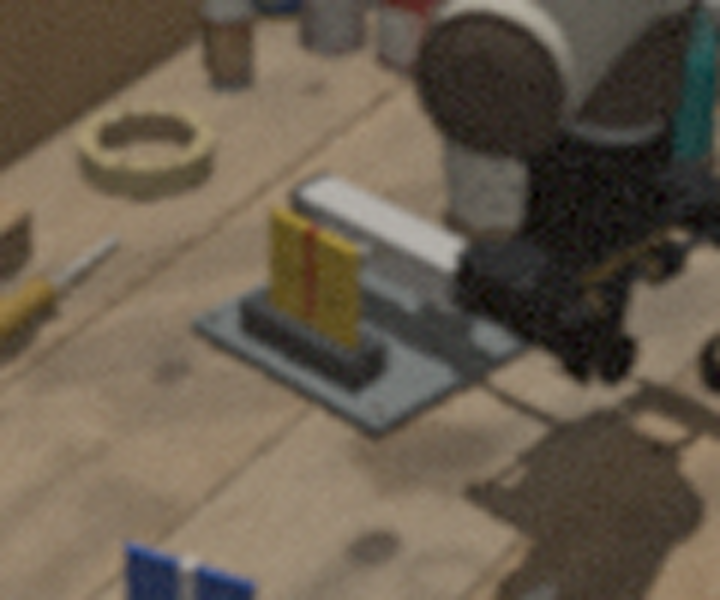

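TCP moved 41 mm, and the spring bends the arm by about 3.6 mm. I'll add the missing 3.8 mm and then measure pointer and line.

```bash
python3 - <<'E'
from h import *
a=np.radians(-12.45);ex=np.array([np.cos(a),np.sin(a)]);ey=np.array([-np.sin(a),np.cos(a)]);c0=np.array([.6249,-.1108])
def P(r=0):
    s=status.state();e=s['ee_pos'];print(r,round(s['t'],2),round(s['finger_gap']*87,2),((e[:2]-c0)@ex*1000).round(2),((e[:2]-c0)@ey*1000).round(2),e[2].round(4),s['wrist_force'].round(1))
def W(x,y,z): p=c0+x*ex+y*ey; return [p[0],p[1],z]
bot.line_to(W(-.138-.0483,-.0272,.061),v=.02);bot.hold(.5);P()
ims=[vision.get_image("top")[0].astype(float) for _ in range(8)]
P()
m=cm("top");im=np.mean(ims,0);np.save("pics/s2.npy",im)
cr=im[155:215,375:425].clip(0,255).astype(np.uint8)
cv2.imwrite("pics/s2.png",cv2.resize(cr[:,:,::-1],None,fx=10,fy=10,interpolation=cv2.INTER_CUBIC))
for n,p in dict(ptr=(W(.0007,.0364,.066)),ptrm4=W(-.0033,.0364,.066),ptrp4=W(.0047,.0364,.066),linetop=W(.0007,.0442,.107)).items(): print(n,proj(p,m))
g=im[...,0]-np.maximum(im[...,1],im[...,2])
print(g[172:190,392:410].round().astype(int))
E
```

```text
0 29.5 14.64 -182.45 -26.58 0.0611 [  9.3  -3.5 -12.7]
0 29.9 14.85 -182.43 -26.58 0.0611 [ 10.6  -3.3 -11.4]
ptr [399.8052464  177.99847135]
ptrm4 [399.53783757 179.27750447]
ptrp4 [400.07244597 176.72043916]
linetop [399.15754414 174.59460812]
[[ -2  -3  -2   1   6  12  22  28  28  17   2  -6 -10  -9 -10 -10 -10 -10]
 [ -4  -4  -2   2   6  19  36  46  41  23   2  -7 -10 -10 -10 -10  -9 -10]
 [ -3  -3  -2   3  11  32  63  76  65  34   5  -7 -10 -10 -11 -10 -10 -10]
 [ -4  -2  -1   4  16  42  77  90  74  36   4  -7 -10 -10  -9 -10 -10 -10]
 [ -4  -4   0   7  18  39  62  71  60  33   8  -5  -9  -9 -10 -10 -10 -10]
 [ -4  -4   0   8  18  29  40  49  55  48  25   5  -6  -9  -9  -9 -10 -10]
 [ -4  -4   2  12  18  23  31  41  56  64  43  15  -1  -6  -7  -8  -7  -8]
 [ -5  -2   5  12  17  23  29  32  39  44  31  12   0  -3  -4  -5  -5  -6]
 [ -3  -1   4  11  18  23  27  23  16  11   6   1  -3  -5  -3  -4  -4  -4]
 [ -4   0   5  11  17  24  25  19   6  -4  -7  -7  -8  -8  -8  -7  -7  -5]
 [ -4   1   5  11  18  24  25  16   3  -6  -8 -10  -9 -10  -9  -8  -9  -8]
 [ -2   1   7  11  18  23  22  13   1  -7  -9  -9  -9 -10 -11 -10 -10  -9]
 [ -2   3   8  13  20  23  20   8  -2  -6  -8  -9  -9  -9 -10 -10  -9 -10]
 [ -2   3  10  16  22  24  18   5  -4  -6  -8  -8  -8  -8  -9 -10  -9 -10]
 [  1   5  10  16  23  24  17   3  -5  -4  -5  -6  -5  -6  -7  -8  -9  -8]
 [  2   6  10  17  22  22  12   0  -5  -6  -6  -6  -7  -6  -6  -7  -7  -4]
 [  1   7  10  15  18  15   6  -2  -6  -8  -8  -8  -8  -8  -7  -7  -6  -6]
 [  3   8   8  10  10   5   0  -6  -7  -9  -9  -9  -9  -9  -9  -7  -9  -8]]
```

View pics/s2.png

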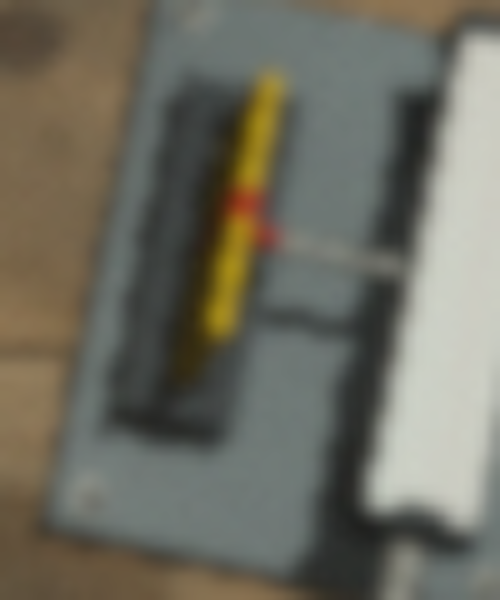

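```bash
python3 - <<'E'
from h import *
a=np.radians(-12.45);ex=np.array([np.cos(a),np.sin(a)]);ey=np.array([-np.sin(a),np.cos(a)]);c0=np.array([.6249,-.1108])
def W(x,y,z): p=c0+x*ex+y*ey; return [p[0],p[1],z]
m=cm("top")
im0=load("s0")[0].astype(float); im1=np.load("pics/s2.npy")
for im,x0 in ((im0,.0452),(im1,.0007)):
    g=(im[...,0]-np.maximum(im[...,1],im[...,2])).clip(15,None)-15
    u,v=proj(W(x0,.0364,.066),m); r0,c=int(round(v)),int(round(u))
    s=g[r0-2 if x0<.01 else r0-4:r0+5,c:c+4]; rows=np.arange(r0-2 if x0<.01 else r0-4,r0+5); cols=np.arange(c,c+4)
    rr=(s.sum(1)*rows).sum()/s.sum(); cc=(s.sum(0)*cols).sum()/s.sum()
    p=atz(0,(cc,rr),.066,m)[:2]-c0; print('pred',(u,v),'got',(cc,rr),'rig x,y mm',(p@ex*1000).round(1),(p@ey*1000).round(1))
g=(im1[...,0]-np.maximum(im1[...,1],im1[...,2])).clip(25,None)-25
s=g[170:177,396:400];rr=(s.sum(1)*np.arange(170,177)).sum()/s.sum();cc=(s.sum(0)*np.arange(396,400)).sum()/s.sum()
p=atz(0,(cc,rr),.107,m)[:2]-c0;print('line top',(p@ex*1000).round(1),(p@ey*1000).round(1))
s=status.state();print(s['t'],s['ee_pos'],s['finger_gap']*87,abs(s['joint_velocities']).max())
E
```

```text
pred (np.float64(402.7661114569048), np.float64(163.83646891853354)) got (np.float64(403.87301587301585), np.float64(163.984126984127)) rig x,y mm 45.5 33.1
pred (np.float64(399.80524640175423), np.float64(177.99847135479385)) got (np.float64(400.71017202692593), np.float64(177.58638743455498)) rig x,y mm 2.5 34.0
line top -0.4 46.2
29.9 [ 0.44103124 -0.09742349  0.06109401] 14.85194683342177 0.001798759144653428
```

Using the columns clear of the plate, the pointer blob is at row 178.1. It has travelled about 44.1 mm and stands about 1 mm from the line's middle, with everything still, so I'm handing in.

```bash
python3 - <<'E'
from h import *
print(job.hand_in()); s=status.state();print(s['t'],s['ee_pos'].round(4),s['finger_gap']*87,s['wrist_force'].round(1))
E
```

```text
the job is handed in; nothing more can be done
None
the job is handed in; nothing more can be done
```

The yellow plate is fully home in the rig's slot and released. The rod is pulled out about 44 mm and still held by its handle, with the pointer inside the red line. I handed the job in at about t = 30 s; it reported no verdict.

- **Plate:** I took the 80 x 6 mm yellow plate from the rack. It touched the slot floor at TCP z = 0.1009 m, against 0.101 m expected. After release its top edge measured 0.1053 m; the wrist camera reads about 1.5 mm low, so that is about 0.107 m, which means home. Its measured angle was within 0.5° of the rig's.
- **Rod:** The first pull fell short at 41 mm because the arm gave about 3.6 mm under the spring, so I added the difference. At the end the TCP had moved 44.5 mm, the wrist force was about 11 N along the pull, and the arm was still.
- **Pointer, where checks disagreed:** By the TCP's travel the pointer stands at the line's middle. One reading from the top camera put it up to about 3 mm short, but red from the line biased that reading. Leaving those pixels out gives about 1 mm short. All of these are within the 4 mm allowed.
- **Other things:** The blue plate and the loose things looked undisturbed in the pictures I viewed. I did not measure them again at the end.

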